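# Put the carousel mixer into gear

### The arm

A 6-joint arm with a two-finger parallel gripper is mounted at the origin on the work surface. World frame = base frame: x ahead of the robot, y to its left, z up, the work surface at z = 0. Lengths are in m, angles in rad, forces in N, time in s.
With the tool pointing down it reaches from about 0.35 to 0.975 m from the base axis. Payload 7.1 kg.
Tool frame: the origin (TCP) lies midway between the tips of the shut fingers; the grasp point (between the pads) lies 19 mm behind it; z points along the fingers, y is the line along which they close (so a half turn about z gives the same grasp; the last joint's range is limited). The gripper opens to 88 mm and grips with 3 to 60 N. Pads are 20 mm wide; open, the fingers measure 115 mm over their backs; the gripper's body (75 mm by 178 mm) begins 61 mm behind the grasp point.
Start: joints at [-1.148, 0.423, 1.63, -0, 1.089, -0.019], TCP at [0.267, -0.565, 0.223] pointing down, gripper open.
Joint ranges: [-3, 3], [-0.9, 2.11], [0.09, 2.58], [-1.31, 4.45], [0.11, 2.69], [-2.54, 2.54]. Speed limits (rad/s): [2.39, 2.39, 3.01, 3.14, 3.14, 3.14].

### API

Orientations are given as a unit quaternion [w, x, y, z].
In Python, from station import move_pose, movel, movej, command_gripper, wait, inverse_kinematics, read_camera, camera_info, MotionError, job_done, get_time, get_joint_pos, get_qvel, get_effort, get_tcp_pos, get_ee_rot, get_ft_force, get_ft_torque, get_grip_width, get_finger_force gives the robot as it stands. Calls block until the motion is done:
- move_pose(position, orientation): joint-space move of the TCP to a pose.
- movel(position, frame=None, v=0.15, until_force=None): straight line of the TCP; frame=None keeps the orientation; v is the mean speed in m/s. With until_force (N) it stops when the force on the tool has changed by that much, and returns True; else False.
- movej(angles): joint-space move.
- command_gripper(opening): opening from 0.0 (shut) to 1.0 (fully open); the grip force is fixed at half the most; returns when the fingers have stopped.
- wait(seconds).
- inverse_kinematics(position, orientation): joint angles nearest the present ones, or None.
- read_camera(name): name is "side" or "top" or "wrist"; returns the picture (420x560x3 uint8, red, green, blue); there is no depth.
- camera_info(name): a dict with "intrinsics" (3x3 intrinsics, pixels), "T" (4x4, takes a point from camera to world coordinates); the wrist camera has in their place "tool_from_camera" (4x4, takes a point from camera to tool coordinates, whose origin is the TCP and whose axes are the flange's). Camera axes: x right, y up, looking along -z (the intrinsics and any distortion apply to the point x, -y, -z); pixel columns grow to the right and rows downward; lengths in m; the calibration is good to about 2 mm. A picture is of the moment at which its call begins: read the wrist's pose just before it. camera_info takes no time and is no camera call.
A pose or a line that the arm cannot do raises MotionError and nothing moves.
- job_done(): hands the job in; it is judged then, once.
Readings, each from a call of its own:
- get_time(): time.
- get_joint_pos(): joint angles.
- get_qvel(): joint speeds.
- get_effort(): joint torques, N m.
- get_tcp_pos(): TCP position.
- get_ee_rot(): TCP orientation.
- get_ft_force(): force on the tool from outside, world axes, zero at the start.
- get_ft_torque(): the same for the moment, N m.
- get_grip_width(): opening from 0.0 (shut) to 1.0 (fully open).
- get_finger_force(): force on a finger pad.
Only numpy, scipy, OpenCV 4.12 (cv2) and the standard library are available. Lean on these libraries where they do the work, as an engineer would, in place of code of your own. Each camera call takes 0.05 s, during which the arm holds its last target. There are 200 camera calls.

### The job

Put the carousel mixer into gear and lock it: pull the black locking plunger up until it stays up, push the upright shift handle toward the spindle until the teeth touch, then rock the carousel by its posts until the gear drops fully home. Finally push the plunger fully down again so that it locks the gear. Leave the other things on the bench where they stand.

Things in the scene. Friction and masses are not known exactly. Their poses are not given: they have to be found in the camera images.
- mixer: White box fixed to the bench, 200 mm along its x, 340 mm along its y, its flat grey deck 100 mm above the bench. Origin: centre of its underside. Its y axis points from the shift handle to the spindle; its parts share these axes, but for the posts. The dog is the 14 mm wide metal tooth on the end of the dark slide that faces the gear.
- spindle (a point): Point on the upright spindle axis at deck height (100 mm above the bench), 70 mm from the box's middle along its +y. Its axes are the mixer's, z up. Around it on the deck lies an 8-tooth metal gear, 136 mm across, teeth 24 mm wide; above the gear the two-armed carousel.
- rotor (a joint): Angle (rad) of carousel and gear, anticlockwise from above; 0: arm along mixer x, post_a on the -x side, a tooth squarely facing the dog. It starts within 0.23 of 0, always tooth against dog. The dog fits between teeth near +0.39 or -0.39 (within about 0.08) and every 0.785 beyond. Range +-3, light drag (under 2 N at a post, with the dog pressing too), stays where left.
- post_a (a point): Middle of the upright grey round post on one end of the carousel arm: 26 mm across, 46 mm tall, 85 mm out from the spindle axis. This point is 57 mm above the deck, 23 mm below the post's top. Push it sideways to turn the carousel. The flat arm below is 196 x 22 mm, its top 36 mm above the deck.
- post_b (a point): The same post on the other end of the arm.
- shifter (a joint): Travel (m) along mixer +y (toward the spindle): 0 out (start), 0.028 in gear. Needs about 4 N to start; past 0.006 a spring drives it on inward (4 N at 0.014). At about 0.014 its dog stops on a tooth tip and keeps pressing; when a gap is turned opposite it slides home by itself and the carousel is then held. With the plunger down it moves at most 4 mm.
- shift_handle (a point): Middle of the upright black cylindrical shift handle, 26 mm across, on the dark flat slide: foot 11 mm, top 63 mm, this point 40 mm above the deck; 205 mm from the spindle axis when out. On its side away from the spindle the slide goes on for 23 mm, 11 mm above the deck; nothing stands higher there.
- plunger (a joint): Lift (m) of the locking plunger: 0 fully down (start; its pin sits in a hole of the slide), 0.022 fully up. It clicks over at 0.011 and stays at either end by itself; about 7 N to pull up, 5 N to push down. It goes down only with the shifter fully out or fully in gear.
- plunger_knob (a point): Middle of the round black plunger knob, upright axis, 36 mm across, 26 mm tall, 135 mm from the spindle axis towards the shift handle. This point is 61 mm above the deck when down and rises with the plunger. Below it, an aluminium bridge (68 mm along x, 26 mm along y) has its top 34 mm above the deck.
- tip_box_blue: Pipette-tip box with blue bottom and clear lid, 122 x 82 x 70 mm; stands beside the mixer; origin at the centre of its underside. To be left alone.
- tip_box_orange: Pipette-tip box with orange bottom and clear lid, 122 x 82 x 70 mm; stands beside the mixer; origin at the centre of its underside. To be left alone.
- reagent_bottle: Clear bottle with a blue cap, 68 mm across, 115 mm tall; stands beside the mixer; origin at the centre of its underside. To be left alone.
- sample_jar: Amber jar with a brass-coloured lid, 72 mm across, 85 mm tall; stands beside the mixer; origin at the centre of its underside. To be left alone.
- tape_roll: Roll of tape lying flat, 96 mm across, 24 mm tall; stands beside the mixer; origin at the centre of its underside. To be left alone.
- bench_timer: Flat white bench timer, 60 x 75 x 22 mm; stands beside the mixer; origin at the centre of its underside. To be left alone.
- tube_rack: White tube rack block with six holes, empty, 90 x 75 x 40 mm; stands beside the mixer; origin at the centre of its underside. To be left alone.

How it is judged:
By the outcome, as a careful person would: the job done as asked, in the order asked, and still so for the second after the job is handed in, with the robot touching nothing.
It also fails if it takes over 64 s, if anything falls off the work surface, if the arm or the gripper's body presses on something with over 40 N, if the wrist force passes 120 N, or if a joint passes its speed limit or range.

## Working session

There is one attempt and no reset: what is moved stays moved. The work goes in short steps, each a Python script; the robot and the scene stay as the last script left them, time stands still between calls to the robot, and variables do not carry over. Pictures are saved under pics/ and viewed, at most 10 in all, crops included, and the job is handed in when it is done.

```bash
mkdir -p pics; python3 - <<'E'
from station import *
import cv2,numpy as np
for n in("top","side"):
    cv2.imwrite(f"pics/{n}0.png",read_camera(n)[:,:,::-1]); print(n,camera_info(n))
print(camera_info("wrist"),get_ee_rot(),get_time())
E
```

```text
top {'intrinsics': array([[391.83515046,   0.        , 282.24789758],
       [  0.        , 391.83515046, 207.07776176],
       [  0.        ,   0.        ,   1.        ]]), 'T': array([[-0.00165352,  0.98732245, -0.15871879,  0.41369035],
       [-0.99999086, -0.00225846, -0.0036311 , -0.00164785],
       [-0.00394352,  0.15871133,  0.98731715,  0.96062198],
       [ 0.        ,  0.        ,  0.        ,  1.        ]])}
side {'intrinsics': array([[536.10929578,   0.        , 281.78687038],
       [  0.        , 536.10929578, 209.49602068],
       [  0.        ,   0.        ,   1.        ]]), 'T': array([[-0.91202186,  0.24053254, -0.33220509,  0.1914025 ],
       [-0.40997291, -0.55787379,  0.7215948 ,  0.79517559],
       [-0.01176148,  0.79430532,  0.60740492,  0.7731497 ],
       [ 0.        ,  0.        ,  0.        ,  1.        ]])}
{'intrinsics': array([[352.45796723,   0.        , 277.42625687],
       [  0.        , 352.45796723, 211.04240738],
       [  0.        ,   0.        ,   1.        ]]), 'tool_from_camera': array([[ 2.17143855e-04,  9.63284140e-01,  2.68483925e-01,
         7.30155327e-02],
       [ 9.99998309e-01, -6.99417972e-04,  1.70064093e-03,
         1.15880279e-03],
       [ 1.82598292e-03,  2.68483102e-01, -9.63282664e-01,
        -1.61338855e-01],
       [ 0.00000000e+00,  0.00000000e+00,  0.00000000e+00,
         1.00000000e+00]])} [-6.77551649e-04  9.75701172e-01  2.19104417e-01 -1.38765379e-04] 0.1
```

View pics/top0.png

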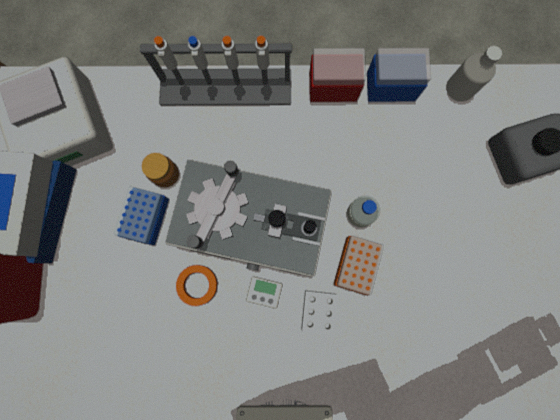

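View pics/side0.png

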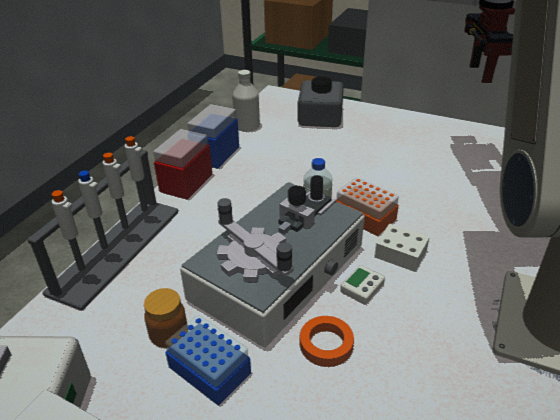

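The top view shows the mixer with the gear at about (217,208), the plunger knob at (277,218) and the handle at (310,227). The posts are at (231,168) and (195,241). Next I'll enlarge this area.

```bash
python3 - <<'E'
import cv2
a=cv2.imread("pics/top0.png")[150:290,160:345]
cv2.imwrite("pics/topc.png",cv2.resize(a,None,fx=4.2,fy=4.2,interpolation=cv2.INTER_CUBIC))
E
```

```text
(no output)
```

View pics/topc.png

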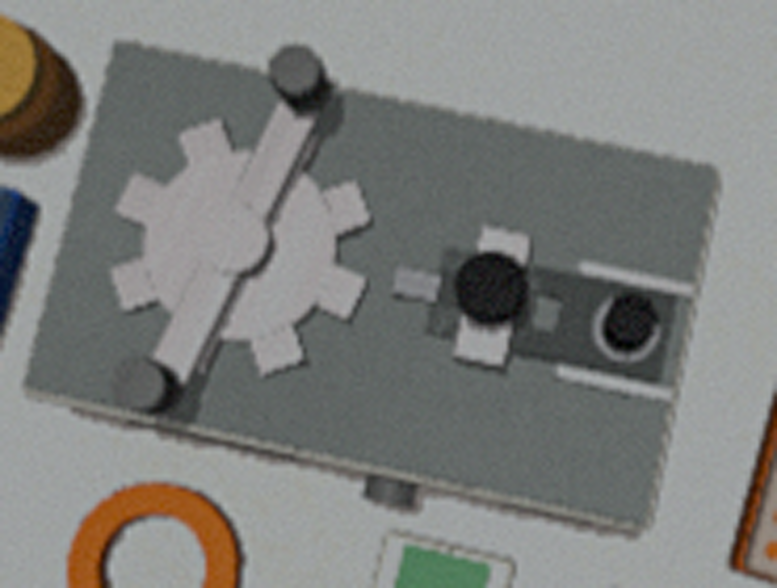

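```bash
cat > h.py <<'E'
from station import *
import numpy as np,cv2
def ray(K,T,u,v,z):
    d=T[:3,:3]@np.array([(u-K[0,2])/K[0,0],-(v-K[1,2])/K[1,1],-1]); o=T[:3,3]
    return o+d*(z-o[2])/d[2]
E
python3 - <<'E'
from h import *
c=camera_info("top");K,T=c["intrinsics"],c["T"]
f=lambda x,y,z:ray(K,T,(x+.5)/4.2-.5+160,(y+.5)/4.2-.5+150,z)
C=np.array([f(*p,.1)[:2] for p in((115,42),(718,168),(640,533),(28,392))])
print(C,[np.linalg.norm(C[i]-C[i-1]) for i in range(4)])
ctr=C.mean(0); y=(C[0]+C[3]-C[1]-C[2]);y/=np.linalg.norm(y);x=np.array([y[1],-y[0]])
print("ctr",ctr,"y",y,"ang",np.degrees(np.arctan2(-y[0],y[1])),"spindle",ctr+.07*y)
for n,p in dict(knob=(492,288,.174),handle=(630,320,.163),postb=(298,72,.18),posta=(145,383,.18),).items():
    w=f(*p)[:2]; d=w-ctr-.07*y; print(n,w,"mixer rel spindle",d@x,d@y)
E
```

```text
[[ 0.66170011  0.21764819]
 [ 0.59139575 -0.10677123]
 [ 0.39980113 -0.06256575]
 [ 0.47287242  0.25617515]] [np.float64(0.19271798829405745), np.float64(0.3319497861308917), np.float64(0.1966281383531641), np.float64(0.3270094357162374)]
ctr [0.53144235 0.07612159] y [0.21758283 0.97604186] ang -12.567100781150485 spindle [0.54667315 0.14444452]
knob [0.51738809 0.01238766] mixer rel spindle 0.00014985692987721914 -0.13526495676577102
handle [ 0.50297912 -0.05463728] mixer rel spindle 0.0006695775811262989 -0.20381923837854232
postb [0.62324862 0.1071689 ] mixer rel spindle 0.08285140009088568 -0.01972105982731798
posta [0.4715254  0.17684483] mixer rel spindle -0.08039709751851194 0.015273193173413682
```

```bash
cat >> h.py <<'E'
Y=np.array([.2176,.9760,0]);X=np.array([.9760,-.2176,0]);S=np.array([.5467,.1443,0])
a=np.pi/4-np.arctan2(.2176,.976)/2; Q=[0,np.cos(a),np.sin(a),0]
P=lambda x,y,z:S+x*X+y*Y+np.array([0,0,z])
def snap(n): cv2.imwrite(f"pics/{n}.png",read_camera(n.split('_')[0])[:,:,::-1])
def st(m): print(m,round(get_time(),2),np.round(get_tcp_pos(),4),"F",np.round(get_ft_force(),1),"w",round(get_grip_width(),3))
E
python3 - <<'E'
from h import *
move_pose(P(0,-.135,.24),Q);st("above")
snap("wrist_a")
print(movel(P(0,-.135,.143),v=.12,until_force=8));st("down")
command_gripper(0);st("grip")
print(movel(P(0,-.135,.1665),v=.05,until_force=30));st("up")
command_gripper(1);st("rel")
movel(P(0,-.135,.24));snap("wrist_b");st("clear")
E
```

```text
above 2.35 [0.5175 0.0119 0.24  ] F [-0.4 -0.3 -0.5] w 1.001
False
down 3.36 [0.5179 0.0125 0.1435] F [ 0.2 -0.5  0.8] w 0.997
grip 4.22 [0.5194 0.0122 0.1432] F [ 7.4 -1.8 -5.6] w 0.406
True
up 4.72 [0.5193 0.0121 0.1657] F [ 4.  -0.9 -1.6] w 0.405
rel 5.66 [0.5187 0.0122 0.1656] F [ 0.1 -0.8  0.2] w 1.006
clear 6.36 [0.5166 0.0125 0.239 ] F [ 0.4 -0.4  0.1] w 0.998
```

View pics/wrist_b.png

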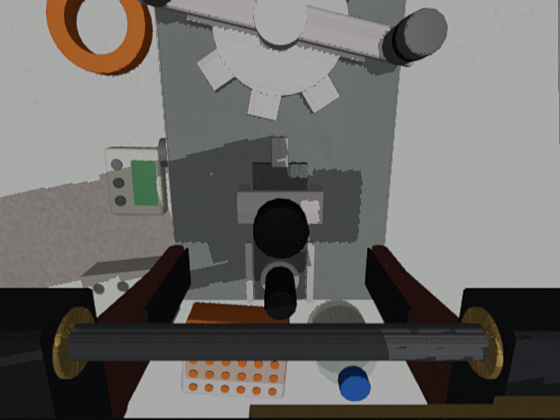

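```bash
python3 - <<'E'
import cv2,numpy as np
i=[cv2.imread(f"pics/wrist_{k}.png")[165:320,215:345] for k in "ab"]
cv2.imwrite("pics/cmp.png",cv2.resize(np.hstack(i),None,fx=3,fy=3))
E
```

```text
(no output)
```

View pics/cmp.png

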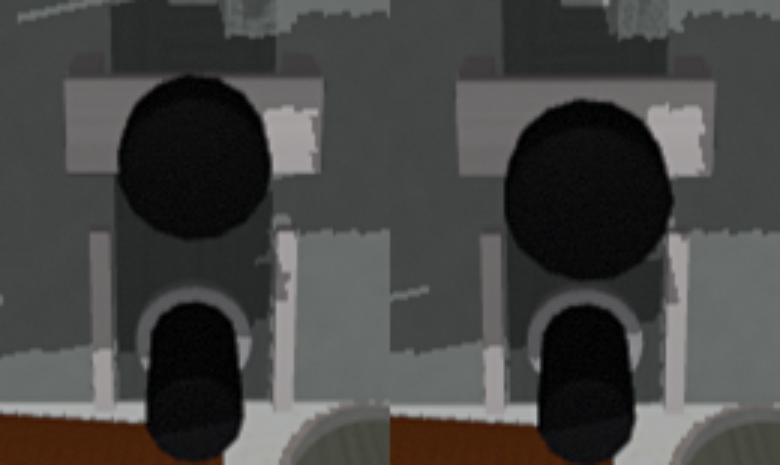

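The knob is larger and has moved in the image, so the plunger stayed up. Next I'll push the handle.

```bash
python3 - <<'E'
from h import *
movel(P(0,-.243,.24),v=.2);command_gripper(0)
print(movel(P(0,-.243,.127),until_force=8));st("down")
print(movel(P(0,-.2135,.127),v=.04,until_force=20));st("pushed")
movel(P(0,-.245,.127),v=.12);movel(P(0,-.245,.23),v=.2)
# toward post_a, start side
movel(P(-.08,-.06,.26),v=.25);snap("wrist_c");st("c");snap("top_c")
a=cv2.imread("pics/top_c.png")[150:290,160:345];cv2.imwrite("pics/topcc.png",cv2.resize(a,None,fx=3,fy=3,interpolation=cv2.INTER_CUBIC))
E
```

```text
False
down 9.29 [ 0.4943 -0.093   0.1276] F [ 0.5 -0.3  0.1] w 0.008
False
pushed 10.18 [ 0.5002 -0.0647  0.1271] F [-1.4 -7.7  1.7] w 0.007
c 12.27 [0.4554 0.1023 0.2594] F [0.6 0.5 0.5] w 0.006
```

View pics/wrist_c.png

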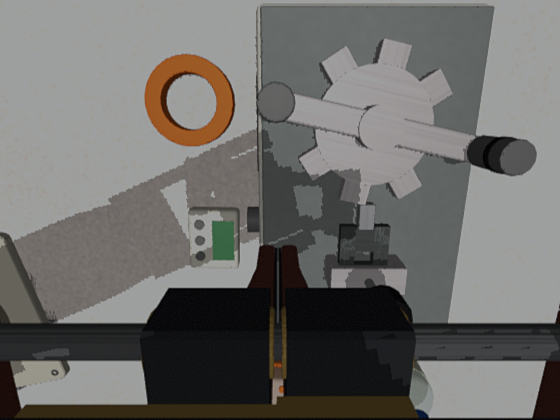

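The dog at (367,200) is resting on the edge of the tooth at (352,185), and post_a is at (276,102). Turning the carousel clockwise means pushing post_a toward +y.

```bash
python3 - <<'E'
from h import *
movel(P(-.083,-.03,.24),v=.2)
print(movel(P(-.083,-.03,.146),until_force=8));st("down")
print(movel(P(-.079,.014,.146),v=.03,until_force=9));st("pushed")
t=get_tcp_pos()-S;print("rel",t@X,t@Y)
movel(P(-.083,-.03,.146),v=.12);movel(P(-.083,-.03,.25),v=.2)
movel(P(-.08,-.06,.26),v=.25);snap("wrist_d");st("d")
E
```

```text
False
down 13.43 [0.4598 0.133  0.1467] F [-0.3  0.3  0.2] w 0.004
False
pushed 15.05 [0.4727 0.1749 0.146 ] F [ 0.4 -3.2 -0.1] w 0.006
rel -0.07889959269343147 0.013724278487686134
d 16.56 [0.455  0.103  0.2588] F [-0.2 -0.5 -0.5] w 0.009
```

View pics/wrist_d.png

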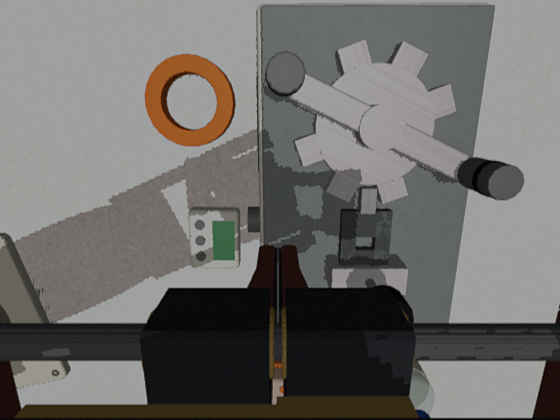

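The dog is now in the gap: its tip moved from about row 203 to 185, roughly 14 mm, and the slide's hole is visible. Next I'll push the plunger down.

```bash
python3 - <<'E'
from h import *
movel(P(0,-.135,.24),v=.2);st("above")
print(movel(P(0,-.135,.200),v=.1,until_force=10));st("near")
print(movel(P(0,-.135,.170),v=.03,until_force=22));st("pushed")
movel(P(0,-.135,.24),v=.15);movel(P(-.08,-.06,.26),v=.25);snap("wrist_e");
movel(P(-.08,-.06,.32),v=.25);move_pose([.3,-.45,.3],Q);snap("top_e");snap("side_e");st("e")
a=cv2.imread("pics/side_e.png")[140:350,170:390];b=cv2.imread("pics/top_e.png")[150:290,160:345]
b=cv2.resize(b,None,fx=2,fy=2,interpolation=cv2.INTER_CUBIC);a=cv2.resize(a,None,fx=1.9,fy=1.9,interpolation=cv2.INTER_CUBIC)
o=np.zeros((400,800,3),np.uint8);o[:b.shape[0],:b.shape[1]]=b;o[:a.shape[0],375:375+a.shape[1]]=a[:400];cv2.imwrite("pics/fin.png",o)
E
```

```text
above 17.27 [0.5167 0.0131 0.2396] F [-0.1 -0.2 -0.5] w 0.007
False
near 17.82 [0.5173 0.013  0.2002] F [ 1.1  0.5 -0.4] w 0.007
True
pushed 18.63 [0.517  0.0125 0.1744] F [-2.8  0.2  8.7] w 0.011
e 22.43 [ 0.3007 -0.4495  0.3001] F [0.3 0.9 1. ] w 0.007
```

View pics/fin.png

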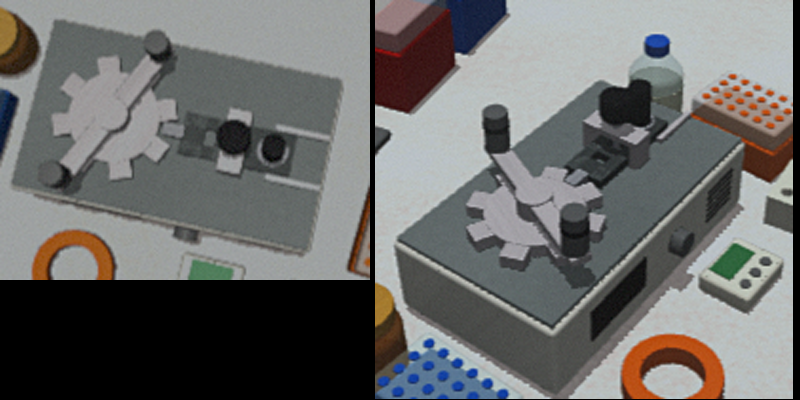

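The plunger stopped hard with the knob top at 0.1744 m, which matches fully down. The handle has moved about 28 mm toward the spindle, the dog is between the teeth, and the objects around the mixer look undisturbed.

```bash
python3 -c "
from station import *
print(job_done())"
```

```text
the job is handed in; nothing more can be done
None
```

The mixer is in gear, the plunger is pushed fully down to lock it, and I handed the job in at about 22 s, with the neighbouring objects visible in the last pictures still in place.

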